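Seat a work-rest post in its spring-plunger holder

ROBOT

A 6-joint arm with a two-finger parallel gripper is mounted at the origin on the work surface. World frame = base frame: x ahead of the robot, y to its left, z up, the work surface at z = 0. Lengths are in m, angles in rad, forces in N, time in s.
With the tool pointing down it reaches from about 0.35 to 0.975 m from the base axis. Payload 4.9 kg.
Tool frame: the origin (TCP) lies midway between the tips of the shut fingers; the grasp point (between the pads) lies 19 mm behind it (manip.grip_point_offset is the distance from the TCP to the grasp point, in m); z points along the fingers, y is the direction in which the jaws open and shut (so a half turn about z gives the same grasp; the last joint's range is limited). The gripper opens to 85 mm and grips with 20 to 120 N. Pads are 22 mm wide; open, the fingers measure 114 mm over their backs; the gripper's body (76 mm by 85 mm) begins 54 mm behind the grasp point. The pads swing forward as they close: fully open they stand 13 mm farther back than shut.
Start: joints at [-1.35, 0.053, 1.613, -0, 1.476, -0.119], TCP at [0.208, -0.589, 0.231] pointing down, gripper open.
Joint ranges: [-3.01, 3.01], [-1.01, 2.22], [0.06, 2.58], [-1.02, 4.17], [0.09, 2.62], [-3.14, 3.14]. Speed limits (rad/s): [2.57, 2.57, 3.14, 3.14, 3.14, 3.14].

INTERFACE

Orientations are given as a unit quaternion [w, x, y, z].
In Python, from plant import manip gives the robot as it stands. The module is installed in compiled form; this text tells all that it offers.
- The arm moves only by the tool send_rows, never from a script. Its argument "steps" is a list of rows, each a list of 6 numbers: the shift along the tool's x, y, z in m, then the turn, a rotation vector about the tool's x, y, z in degrees. In form: [[dx, dy, dz, wx, wy, wz], ...]. A call has 1 to 8 rows; each row shifts and turns the commanded pose from where the row before left it, along the tool's axes as they then stand; what a row does not reach is not made up. A row lasts 1/8 s, in which the tool goes at most 62.5 mm and 10.7 degrees, less where a joint would pass 70% of its speed; a pose out of reach is approached as far as the arm can. A call is refused whole if a number of a shift passes 0.0625 or a number of a turn 10.7, either way. A call with a gripper value outside its range is refused whole. "grip" is the opening, from 0 (shut) to 1 (fully open), set as the call begins (left out, the last holds). The fingers move at their own pace and stop on an object; the grip force is fixed at half the most. Time passes only in rows, so rows that do not move let the fingers close. It gives the time, the measured TCP pose, the force and the opening at its end, in the units of the state.
- manip.state(): the state, without advancing time (a new reading comes with each control period).
- manip.grab_frame(name): name is "side" or "top"; returns the picture (420x560x3 uint8, blue, green, red); there is no depth.
- manip.get_calibration(name): a dict with "K" (3x3 intrinsics, pixels), "R" (3x3) and "t" (3): a world point X has camera coordinates R X + t. Camera axes: x right, y down, z forward; pixel columns grow to the right and rows downward; lengths in m; the calibration is good to about 2 mm. A picture is of the moment at which its call begins. get_calibration takes no time and is no camera call.
- manip.job_done(): hands the job in, once; it reports no verdict.
The state is a dict: "time": time; "joint_pos": joint angles; "joint_vel": joint speeds; "joint_efforts": joint torques, N m; "tool_pos": TCP position; "tool_rot": TCP orientation; "contact_force": force on the tool from outside, world axes, zero at the start; "ft_torque": the same for the moment, N m; "gripper_width": opening from 0.0 (shut) to 1.0 (fully open).
Only numpy, scipy, OpenCV 4.12 (cv2) and the standard library are available. Lean on these libraries where they do the work, as an engineer would, in place of code of your own. Each camera call takes 0.05 s, during which the arm holds its last target.

TASK

Take the headed post with the narrow waist out of the stock block and slide it, foot down, into the bore of the post holder, past the sprung side plunger, until it is fully home on the seat in the bottom of the bore and stays gripped there. Feel your way, press it home gently without ramming it on the seat, then let go, and leave the other pins and loose parts where they are.

Things in the scene. Friction and masses are not known exactly. Their poses are not given: they have to be found in the camera images.
- post: The post to fit: plain round steel, 145 mm long, 0.25 kg, upright in one of the stock block's holes. Origin: centre of the foot's end, +z up to the head. From the foot: taper from 10 to 20 mm diameter over 9 mm, 20 mm ring to 14 mm, bevel to 17, waist of 16 mm diameter to 54, bevel to 57, 20 mm shaft to 115 mm, then the head.
- rack: Stock block, fixed: aluminium, 50 (x) by 210 (y) by 35 mm high, with three round blind holes of 24 mm on its y axis at -70, 0 and +70 mm, 25 mm deep (floors 10 mm above the table). Origin: centre of its underside. The post and two other pins stand in the holes, in any order.
- holder: Post holder, fixed: dark foot plate 110 (x) by 90 (y) by 12 mm with a 60 by 60 mm steel block, top 110 mm above the table, and in it a vertical bore. Origin: centre of the underside, on the bore axis; z up. A sprung plunger with a black knob sticks out on its +y side, to 69 mm from the bore axis. Pressing the post on the holder with more than 80 N harms it.
- bore_mouth (a point): Centre of the bore's mouth on the block's top face, 110 mm above the table. The bore is round, blind, sharp-edged, 21.6 mm in diameter, lightly oiled. Down in it, out of sight, a stop was set anywhere in a 20 mm range: the foot of a fully home post ends 65 to 85 mm below the mouth. Where exactly is not known beforehand and must be felt.
- plunger (a joint): How far the plunger is pushed back, m: 0 = fully out, its 12 mm round nose, 40 mm below the mouth, 4.5 mm from the bore axis; about 0.0025 when gripping the waist. Spring 8 N plus 1 N per mm. The foot meets it 36 to 48 mm below the mouth; the ring is past when the foot is 60 mm below. This takes 8 to 16 N; then the waist drags with 1 to 7 N, so the post does not fall home by itself.
- seat (a joint): Brass spring pad on top of the hidden stop, 16 mm across: 0 = up, 0.003 m = pressed right down on the stop, where it goes solid. It takes only 2 to 3 N to press down; the post is fully home when it is down. More than 22 N on the pad counts as ramming.
- dowel: Bystander: plain straight steel dowel, 20 mm diameter, 85 mm long, standing in the stock block. Origin: centre of its lower end.
- ball_pin: Bystander: 18 mm steel pin with a 24 mm ball on top, 98 mm long, standing in the stock block. Origin: centre of its lower end.
- v_block: Bystander: dark steel V-block-like slotted block, 45 by 50 by 40 mm, loose on the table. Origin: centre of its underside.
- hex_bush: Bystander: hollow hexagonal steel bush, 48 mm across, 50 mm high, loose on the table. Origin: centre of its underside.
- post_head (a point): Centre of the post's cylindrical head, on its axis, 130 mm above its foot; the head is 26 mm in diameter and 29 mm high: grip here.

How it is judged:
On the way, in this order (a step that is already met when the one before it is completed fails the run):
1. the post is lifted clear of the stock block (height (world z) of post above 0.05 m), for 0.1 s.
2. the post's ring has passed the plunger, in the bore (z of post in the frame of holder below 0.052 m and horizontal distance between post and bore_mouth below 0.004 m), for 0.1 s.
At the end, for the whole second after the job is handed in: The post stands upright (within 4 degrees) in the holder's bore (foot within 3 mm of the bore axis, at most 48 mm above the holder's origin), presses the seat pad down by at least 1.8 of its 3 mm, is gripped by the plunger (pushed back at least 1.2 mm), is at rest and released (value of joint seat above 0.0018 m and value of joint plunger above 0.0012 m and horizontal distance between post and bore_mouth below 0.003 m and z of post in the frame of holder below 0.048 m and angle between post's own z axis and vertical below 0.07 rad and linear speed of post below 0.01 m/s and contact force between post and the fingers below 0.1 N); the robot touches nothing.
It fails at once if the post is rammed on the seat: more than 22 N (contact force between post and seat above 22 N).
It fails at once if the post is rammed against the holder: more than 80 N in all (contact force between post and holder above 80 N).
It fails at once if another pin is moved by more than 15 mm (distance of any of dowel, ball_pin from where it was at the start of the episode above 0.015 m).
It fails at once if a loose bystander is moved by more than 15 mm (distance of any of v_block, hex_bush from where it was at the start of the episode above 0.015 m).
It also fails if it takes over 61 s, if anything falls off the work surface, if the arm or the gripper's body presses on something with over 40 N, if the wrist force passes 120 N, or if a joint passes its speed limit or range.

## Working session

There is one attempt and no reset: what is moved stays moved. The work goes in short steps, Python scripts to look and compute and a tool call to move; the robot and the scene stay as the last step left them, time stands still between calls to the robot, and variables do not carry over. Pictures are saved under pics/ and viewed, and the job is handed in when it is done.

Besides the shell and the picture viewer there is one more tool, called after "Emit:" by a JSON object that holds its "name" and its "arguments", one argument or row to a line. send_rows: Moves the arm, as the interface text tells. Its arguments: {"type":"object","properties":{"steps":{"type":"array"},"grip":{"type":"number"}},"required":["steps"]}

```bash
mkdir -p pics
python3 - <<'E'
from plant import manip
import cv2
print(manip.state(), manip.grip_point_offset)
for n in("side","top"):
    cv2.imwrite(f"pics/{n}0.png",manip.grab_frame(n)); print(n,manip.get_calibration(n))
E
```

```text
{'time': 0.0, 'joint_pos': array([-1.35000605e+00,  5.33479550e-02,  1.61425161e+00, -9.16952971e-06,
        1.47598419e+00, -1.18956822e-01]), 'joint_vel': array([-0.00032238,  0.00042107,  0.00200032,  0.00038993, -0.000307  ,
       -0.00088395]), 'joint_efforts': array([ 4.21459281e-04, -3.93675113e+01, -3.70178711e+01, -9.72399948e-05,
        6.91576468e-03, -2.46766353e-05]), 'tool_pos': array([ 0.20817134, -0.58867585,  0.23009385]), 'tool_rot': array([-9.94030523e-04,  9.85605590e-01,  1.69058067e-01, -5.52262238e-05]), 'contact_force': array([ 0.02225718, -0.34163006,  0.57232021]), 'ft_torque': array([ 0.03233576,  0.00642885, -0.00162378]), 'gripper_width': 0.9979024166864026} 0.0187
side {'K': array([[471.6918024 ,   0.        , 280.73726078],
       [  0.        , 471.6918024 , 209.72761685],
       [  0.        ,   0.        ,   1.        ]]), 'R': array([[ 0.79266443, -0.60929537, -0.02102974],
       [-0.41435392, -0.51311057, -0.75168369],
       [ 0.44720681,  0.60454668, -0.65918842]]), 't': array([-0.48377406,  0.33777301,  0.65793204])}
top {'K': array([[542.63328613,   0.        , 268.32348511],
       [  0.        , 542.63328613, 208.61525012],
       [  0.        ,   0.        ,   1.        ]]), 'R': array([[-0.00468028, -0.99993929, -0.00997586],
       [-0.99713637,  0.00541968, -0.07543004],
       [ 0.07547953,  0.00959426, -0.99710119]]), 't': array([0.02276745, 0.6372126 , 1.10131724])}
```

View pics/side0.png

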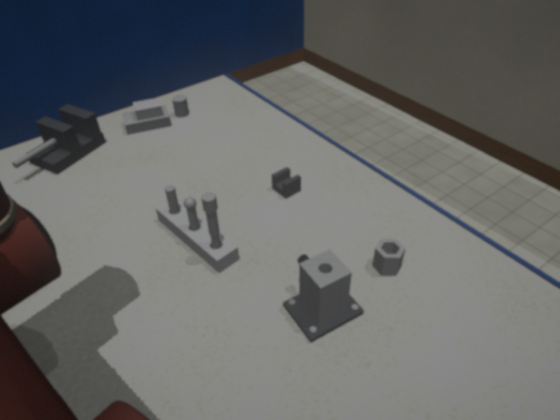

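View pics/top0.png

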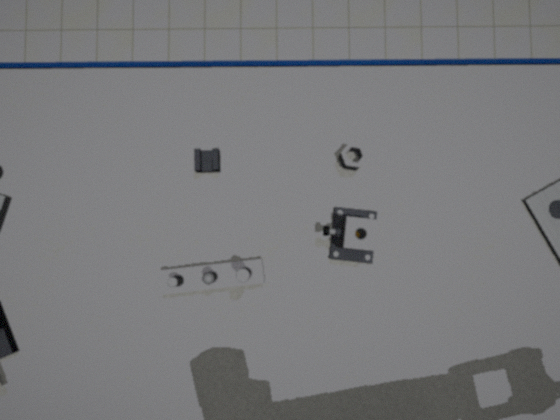

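Side view: the post is the nearest and tallest pin (head about 209,203). The holder bore is at about (326,268). In the top view the post head is at about (243,273) and the bore at about (361,234). I'll zoom in to measure these.

Run:
```python
import cv2,numpy as np
t=cv2.imread("pics/top0.png");s=cv2.imread("pics/side0.png")
a=cv2.resize(t[225:305,155:275],None,fx=6,fy=6,interpolation=cv2.INTER_CUBIC);cv2.imwrite("pics/tz1.png",a)
cv2.imwrite("pics/tz2.png",cv2.resize(t[195:275,300:400],None,fx=7,fy=7,interpolation=cv2.INTER_CUBIC))
cv2.imwrite("pics/sz1.png",cv2.resize(s[175:275,150:250],None,fx=6,fy=6,interpolation=cv2.INTER_CUBIC))
cv2.imwrite("pics/sz2.png",cv2.resize(s[245:345,275:375],None,fx=6,fy=6,interpolation=cv2.INTER_CUBIC))
```

```text
(no output)
```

View pics/tz1.png

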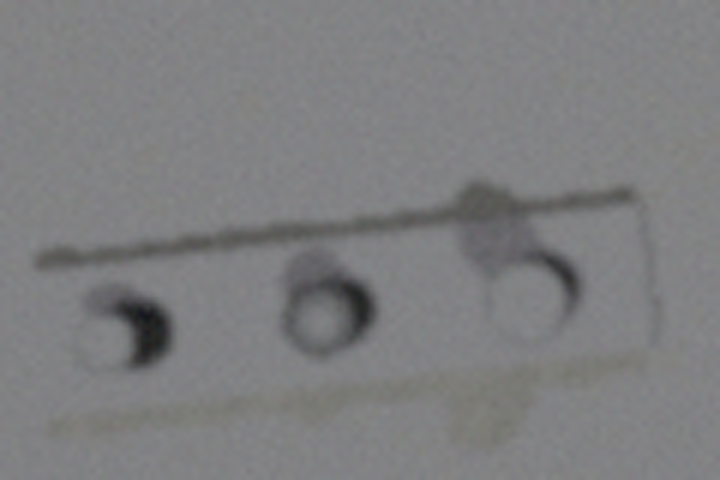

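View pics/tz2.png

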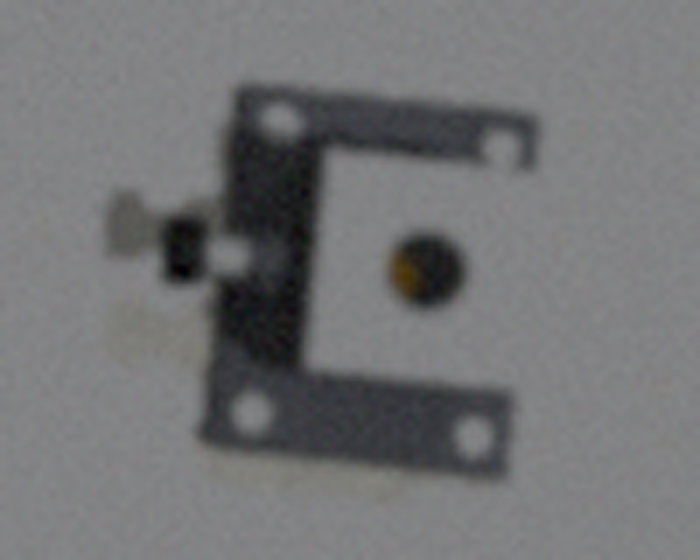

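View pics/sz1.png

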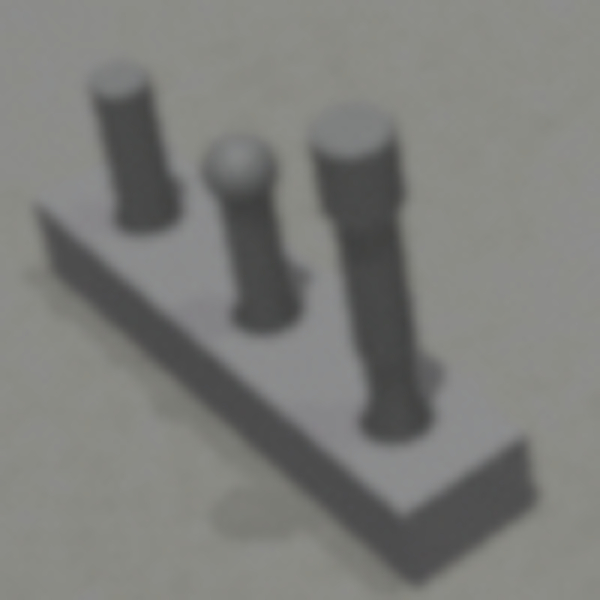

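View pics/sz2.png

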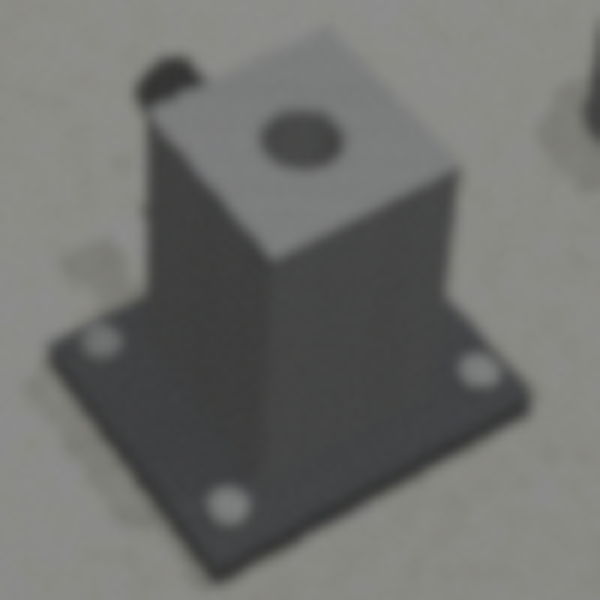

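The zooms give the head top at tz1 (528,298) and sz1 (353,132), and the bore mouth at tz2 (428,270) and sz2 (302,139). Next I project these to known heights.

```bash
cat > h.py <<'E'
import numpy as np
from plant import manip
from scipy.optimize import least_squares
C={n:manip.get_calibration(n) for n in("side","top")}
def proj(n,X):
    c=C[n];p=c["K"]@(c["R"]@np.asarray(X)+c["t"]);return p[:2]/p[2]
def atz(n,uv,z):
    c=C[n];d=c["R"].T@np.linalg.inv(c["K"])@np.array([uv[0],uv[1],1.]);o=-c["R"].T@c["t"];return o+d*(z-o[2])/d[2]
def up(o,f,p): return (o[0]+(p[0]+.5)/f-.5,o[1]+(p[1]+.5)/f-.5)
def both(ut,us,z):
    r=least_squares(lambda x:np.r_[proj("top",[*x,z])-ut,proj("side",[*x,z])-us],[.5,-.2]);return r.x,r.fun
E
python3 - <<'E'
from h import *
T1=lambda p:up((155,225),6,p);T2=lambda p:up((300,195),7,p);S1=lambda p:up((150,175),6,p);S2=lambda p:up((275,245),6,p)
for nm,a,b,z in[("head",T1((528,298)),S1((353,132)),.155),("bore",T2((428,270)),S2((302,139)),.11)]:
    print(nm,atz("top",a,z),atz("side",b,z),both(a,b,z))
print("ball",atz("side",S1((240,165)),.096),atz("top",T1((322,318)),.096));print("dowel",atz("side",S1((121,82)),.095),atz("top",T1((103,340)),.095))
print("rack top corners",[atz("side",S1(p),.035) for p in((527,437),(402,517),(38,207))],[atz("top",T1(p),.035) for p in((640,197),(655,345))])
print("block corners",[atz("side",S2(p),.11) for p in((150,110),(273,262),(458,168),(328,28))])
print("plate corners top",[atz("top",T2(p),.012) for p in((240,88),(537,120),(510,475),(205,440))])
print("bore from screws", [atz("side",S2(p),.012) for p in((102,342),(229,505),(480,370))],[atz("top",T2(p),.012) for p in((283,121),(502,150),(474,437),(252,412))])
print("hex",atz("top",(350,157),.05),"vb",atz("top",(207,160),.04),"knob",atz("top",T2((183,250)),.07))
print("hole rim at rack top side",atz("side",S1((396,412)),.035), atz("side",S1((265,313)),.035),atz("side",S1((147,213)),.035))
E
```

```text
head [0.5080995  0.06560666 0.155     ] [0.50662625 0.06677879 0.155     ] (array([0.50729049, 0.06613861]), array([-0.29219982,  0.44940229,  0.51767332,  0.02909837]))
bore [ 0.58298921 -0.15714325  0.11      ] [ 0.58343552 -0.15450559  0.11      ] (array([ 0.58302059, -0.15580969]), array([-0.70113185, -0.01298436,  0.34933671,  0.6027436 ]))
ball [0.50116194 0.14150646 0.096     ] [0.49936819 0.1351239  0.096     ]
dowel [0.49181094 0.20532031 0.095     ] [0.49259239 0.20564022 0.095     ]
rack top corners [array([0.53486291, 0.03562951, 0.035     ]), array([0.48575132, 0.03115155, 0.035     ]), array([0.46350227, 0.23533857, 0.035     ])] [array([0.5367149 , 0.03434206, 0.035     ]), array([0.48672933, 0.02944219, 0.035     ])]
block corners [array([ 0.55843697, -0.12124452,  0.11      ]), array([ 0.54994864, -0.1811524 ,  0.11      ]), array([ 0.60867388, -0.18764991,  0.11      ]), array([ 0.61619445, -0.12837929,  0.11      ])]
plate corners top [array([ 0.64058839, -0.11762133,  0.012     ]), array([ 0.63051394, -0.20612826,  0.012     ]), array([ 0.52497334, -0.19605635,  0.012     ]), array([ 0.53572786, -0.10578679,  0.012     ])]
bore from screws [array([ 0.54681624, -0.11417617,  0.012     ]), array([ 0.53945277, -0.17977165,  0.012     ]), array([ 0.62579036, -0.18973568,  0.012     ])] [array([ 0.63062188, -0.13032654,  0.012     ]), array([ 0.62158972, -0.19551941,  0.012     ]), array([ 0.53625305, -0.18559992,  0.012     ]), array([ 0.54395576, -0.1198533 ,  0.012     ])]
hex [ 0.73995261 -0.14766175  0.05      ] vb [0.73730039 0.14532676 0.04      ] knob [ 0.59017353 -0.0944115   0.07      ]
hole rim at rack top side [0.50824303 0.07121336 0.035     ] [0.49849805 0.13824962 0.035     ] [0.49172339 0.20848705 0.035     ]
```

```bash
cat >> h.py <<'E'
from scipy.spatial.transform import Rotation as Ro
def tool():
    s=manip.state();q=s["tool_rot"];return s["tool_pos"],Ro.from_quat([q[1],q[2],q[3],q[0]])
def down(yaw): # tool x at yaw deg, z down
    return Ro.from_euler("z",yaw,degrees=True)*Ro.from_euler("x",180,degrees=True)
def plan(p1,yaw,n,n0=0):
    p,R=tool();rv=(R.inv()*down(yaw)).as_rotvec(degrees=True)/n;d=(np.asarray(p1)-p)/n
    out=[]
    for i in range(n):
        out.append([round(float(x),4) for x in R.inv().apply(d)]+[round(float(x),2) for x in rv]); R=R*Ro.from_rotvec(rv,degrees=True)
    for o in out: print(o)
E
python3 - <<'E'
from h import *
plan([.507,.066,.24],96,16)
E
```

```text
[0.0312, -0.0324, -0.0005, -0.01, -0.01, -4.78]
[0.0338, -0.0296, -0.0006, -0.01, -0.01, -4.78]
[0.0362, -0.0267, -0.0006, -0.01, -0.01, -4.78]
[0.0383, -0.0236, -0.0006, -0.01, -0.01, -4.78]
[0.0401, -0.0203, -0.0006, -0.01, -0.01, -4.78]
[0.0417, -0.0169, -0.0006, -0.01, -0.01, -4.78]
[0.0429, -0.0134, -0.0006, -0.01, -0.01, -4.78]
[0.0439, -0.0097, -0.0006, -0.01, -0.01, -4.78]
[0.0446, -0.0061, -0.0006, -0.01, -0.01, -4.78]
[0.0449, -0.0023, -0.0006, -0.01, -0.01, -4.78]
[0.045, 0.0014, -0.0006, -0.01, -0.01, -4.78]
[0.0447, 0.0052, -0.0006, -0.01, -0.01, -4.78]
[0.0441, 0.0089, -0.0006, -0.01, -0.01, -4.78]
[0.0432, 0.0125, -0.0006, -0.01, -0.01, -4.78]
[0.042, 0.0161, -0.0006, -0.01, -0.01, -4.78]
[0.0405, 0.0195, -0.0006, -0.01, -0.01, -4.78]
```

Emit:
{"name": "send_rows", "arguments": {
  "steps": [
    [0.031,-0.032,-0.001,0,0,-4.8],
    [0.034,-0.03,-0.001,0,0,-4.8],
    [0.036,-0.027,-0.001,0,0,-4.8],
    [0.038,-0.024,-0.001,0,0,-4.8],
    [0.04,-0.02,-0.001,0,0,-4.8],
    [0.042,-0.017,-0.001,0,0,-4.8],
    [0.043,-0.013,-0.001,0,0,-4.8],
    [0.044,-0.01,-0.001,0,0,-4.8]
  ],
  "grip": 1.0
}}

```text
time: 1.1
tool_pos: [0.3571, -0.2599, 0.2389]
tool_rot: [-0.0, 0.875, 0.485, -0.0]
contact_force: [-0.2, 0.5, 0.9]
gripper_width: 1.0
```

Emit:
{"name": "send_rows", "arguments": {
  "steps": [
    [0.045,-0.006,-0.001,0,0,-4.8],
    [0.045,-0.002,-0.001,0,0,-4.8],
    [0.045,0.001,-0.001,0,0,-4.8],
    [0.045,0.005,-0.001,0,0,-4.8],
    [0.044,0.009,-0.001,0,0,-4.8],
    [0.043,0.012,-0.001,0,0,-4.8],
    [0.042,0.016,-0.001,0,0,-4.8],
    [0.04,0.019,-0.001,0,0,-4.8]
  ]
}}

```text
time: 2.1
tool_pos: [0.5044, 0.068, 0.2469]
tool_rot: [-0.0, 0.666, 0.746, -0.0]
contact_force: [-0.2, 0.1, 0.2]
gripper_width: 1.0
```

Emit:
{"name": "send_rows", "arguments": {
  "steps": [
    [0,0,0,0,0,0],
    [0,0,0,0,0,0]
  ]
}}

```text
time: 2.35
tool_pos: [0.5039, 0.0663, 0.2468]
tool_rot: [-0.0, 0.667, 0.745, -0.001]
contact_force: [0.7, 0.5, 0.3]
gripper_width: 0.995
```

Run:
```python
from h import *
import cv2
print(tool()[0],tool()[1].as_matrix().round(4),manip.state()["contact_force"])
plan([.507,.066,.12],96,3)
s=manip.grab_frame("side");cv2.imwrite("pics/s1.png",cv2.resize(s[75:275,100:320],None,fx=3,fy=3,interpolation=cv2.INTER_CUBIC))
```

```text
[0.50385962 0.06625961 0.24677034] [[-1.091e-01  9.940e-01 -1.200e-03]
 [ 9.940e-01  1.091e-01 -4.000e-04]
 [-3.000e-04 -1.200e-03 -1.000e+00]] [0.7498888  0.50530363 0.31622199]
[-0.0002, 0.0011, 0.0423, -0.02, 0.01, 0.09]
[-0.0002, 0.0011, 0.0423, -0.02, 0.01, 0.09]
[-0.0002, 0.001, 0.0423, -0.02, 0.01, 0.09]
```

View pics/s1.png

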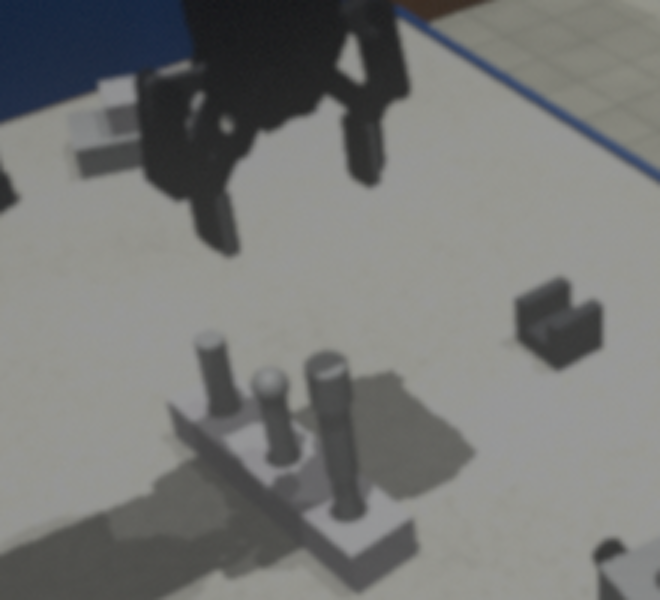

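The open jaws are above the post, straddling it across the rack: fingertips at about (225,245) and (365,180), head at (328,370). I'll descend and close.

Emit:
{"name": "send_rows", "arguments": {
  "steps": [
    [0,0.001,0.032,0,0,0],
    [0,0.001,0.032,0,0,0],
    [0,0.001,0.032,0,0,0],
    [0,0,0.02,0,0,0],
    [0,0,0.01,0,0,0],
    [0,0,0,0,0,0]
  ]
}}

```text
time: 3.15
tool_pos: [0.5072, 0.0665, 0.1212]
tool_rot: [-0.0, 0.668, 0.745, -0.0]
contact_force: [0.0, 0.6, 0.7]
gripper_width: 1.003
```

Emit:
{"name": "send_rows", "arguments": {
  "steps": [
    [0,0,0,0,0,0],
    [0,0,0,0,0,0],
    [0,0,0,0,0,0],
    [0,0,0,0,0,0],
    [0,0,0,0,0,0],
    [0,0,0,0,0,0],
    [0,0,0,0,0,0],
    [0,0,0,0,0,0]
  ],
  "grip": 0.0
}}

```text
time: 4.15
tool_pos: [0.5076, 0.0668, 0.122]
tool_rot: [0.0, 0.667, 0.745, 0.0]
contact_force: [-1.6, -0.6, 6.0]
gripper_width: 0.29
```

Run:
```python
from h import *
import cv2
print(manip.state())
s=manip.grab_frame("side");cv2.imwrite("pics/s2.png",cv2.resize(s[75:275,100:320],None,fx=3,fy=3,interpolation=cv2.INTER_CUBIC))
```

```text
{'time': 4.15, 'joint_pos': array([-1.45896682e-02, -1.26541945e-01,  1.97543687e+00,  3.18505619e-05,
        1.29185328e+00, -1.24043617e-01]), 'joint_vel': array([-0.0015454 , -0.00302337,  0.0005546 , -0.00050969,  0.0011388 ,
       -0.00128972]), 'joint_efforts': array([-5.18917688e-02, -2.66544431e+01, -3.23927522e+01,  1.91382196e-02,
       -4.48247055e-01, -1.52014259e-04]), 'tool_pos': array([0.50764597, 0.06680954, 0.12203308]), 'tool_rot': array([3.08467452e-04, 6.67372839e-01, 7.44723650e-01, 2.88712476e-04]), 'contact_force': array([-1.59498831, -0.57790385,  6.00171875]), 'ft_torque': array([-0.05576743,  0.3331596 , -0.02594915]), 'gripper_width': 0.2903831443338644}
```

View pics/s2.png

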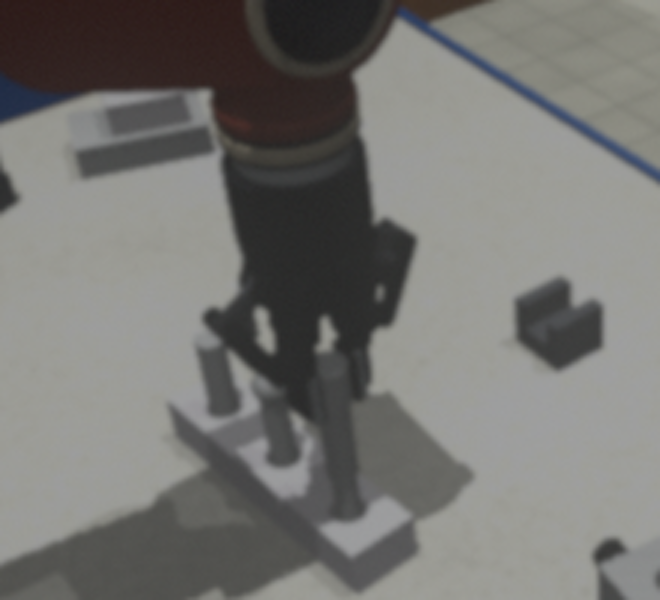

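The head is gripped (opening 0.29, about 25 mm). I'll lift it straight up.

Emit:
{"name": "send_rows", "arguments": {
  "steps": [
    [0,0,-0.003,0,0,0],
    [0,0,-0.007,0,0,0],
    [0,0,-0.015,0,0,0],
    [0,0,-0.025,0,0,0],
    [0,0,-0.03,0,0,0],
    [0,0,-0.03,0,0,0],
    [0,0,-0.02,0,0,0],
    [0,0,-0.005,0,0,0]
  ]
}}

```text
time: 5.2
tool_pos: [0.508, 0.0668, 0.2583]
tool_rot: [0.001, 0.667, 0.745, 0.001]
contact_force: [0.4, 0.0, -2.0]
gripper_width: 0.285
```

Run:
```python
from h import *
print(tool()[0],manip.state()["contact_force"])
plan([.583,-.156,.257],96,8)
```

```text
[0.50797602 0.06678233 0.25832327] [ 0.350274    0.02599945 -1.99672124]
[-0.0287, 0.0063, 0.0002, 0.02, 0.0, 0.03]
[-0.0287, 0.0063, 0.0002, 0.02, 0.0, 0.03]
[-0.0287, 0.0063, 0.0002, 0.02, 0.0, 0.03]
[-0.0287, 0.0063, 0.0002, 0.02, 0.0, 0.03]
[-0.0287, 0.0063, 0.0002, 0.02, 0.0, 0.03]
[-0.0287, 0.0064, 0.0002, 0.02, 0.0, 0.03]
[-0.0287, 0.0064, 0.0002, 0.02, 0.0, 0.03]
[-0.0287, 0.0064, 0.0002, 0.02, 0.0, 0.03]
```

Emit:
{"name": "send_rows", "arguments": {
  "steps": [
    [-0.015,0.003,0,0,0,0],
    [-0.032,0.007,0,0,0,0],
    [-0.034,0.0075,0,0,0,0],
    [-0.038,0.0085,0,0,0,0],
    [-0.038,0.0085,0,0,0,0],
    [-0.034,0.0075,0,0,0,0],
    [-0.027,0.006,0,0,0,0],
    [-0.0115,0.003,0,0,0,0]
  ]
}}

```text
time: 6.2
tool_pos: [0.5828, -0.1574, 0.255]
tool_rot: [-0.001, 0.668, 0.744, -0.0]
contact_force: [-0.0, 0.6, -1.7]
gripper_width: 0.287
```

Emit:
{"name": "send_rows", "arguments": {
  "steps": [
    [0,0,0.008,0,0,0],
    [0,0,0.008,0,0,0],
    [0,0,0.004,0,0,0],
    [0,0,0,0,0,0]
  ]
}}

```text
time: 6.7
tool_pos: [0.5826, -0.155, 0.2356]
tool_rot: [-0.001, 0.667, 0.745, -0.0]
contact_force: [-0.2, -0.2, -1.5]
gripper_width: 0.283
```

Run:
```python
from h import *
import cv2
print(manip.state()["tool_pos"],manip.state()["contact_force"])
s=manip.grab_frame("side");cv2.imwrite("pics/s3.png",s);cv2.imwrite("pics/s3z.png",cv2.resize(s[210:310,270:370],None,fx=6,fy=6,interpolation=cv2.INTER_CUBIC))
s=manip.grab_frame("top");cv2.imwrite("pics/t3.png",s);cv2.imwrite("pics/t3z.png",cv2.resize(s[185:285,300:420],None,fx=6,fy=6,interpolation=cv2.INTER_CUBIC))
```

```text
[ 0.58262725 -0.15497243  0.23563969] [-0.22828315 -0.20335131 -1.51818789]
```

View pics/s3z.png

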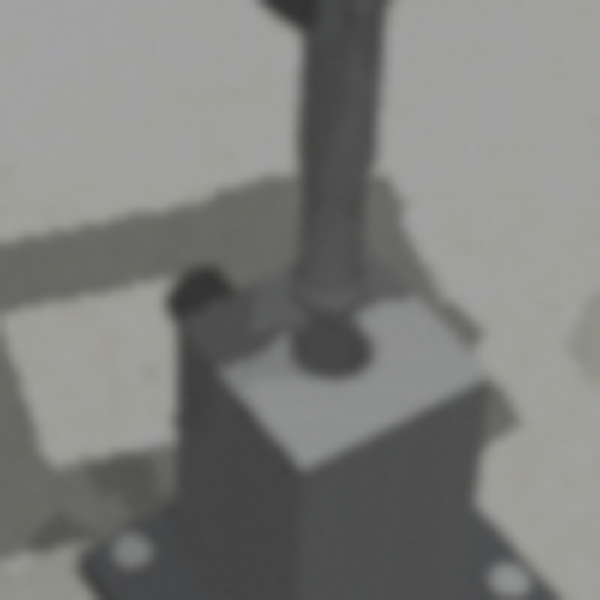

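View pics/t3z.png

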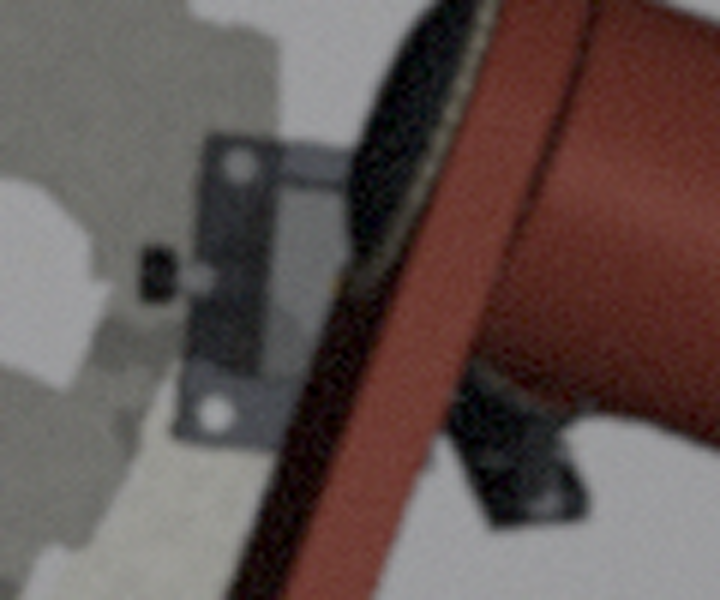

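The side view shows the post above the bore: mouth centre at about (332,345), ring edges at about (297..365,280). The top view is blocked by the arm. I'll compare the post's axis with the projected bore axis.

Run:
```python
from h import *
import cv2
s=cv2.imread("pics/s3.png");f=8
o=(300,205);z=cv2.resize(s[205:285,300:360],None,fx=f,fy=f,interpolation=cv2.INTER_CUBIC)
def px(X): 
    u=proj("side",X);return (int((u[0]-o[0]+.5)*f-.5),int((u[1]-o[1]+.5)*f-.5))
b=atz("side",up((270,210),6,(332,345)),.11);print("bore",b)
from math import *
def ring(x,y,h,r,c): 
    cv2.polylines(z,[np.array([px((x+r*cos(a),y+r*sin(a),h)) for a in np.linspace(0,6.28,60)])],False,c,1)
ring(b[0],b[1],.11,.0108,(0,255,255))
fz=.2356-.122+.010
for h,r in((0,.005),(.009,.01),(.014,.01),(.017,.008),(.054,.008),(.057,.01),(.115,.01)):
    ring(b[0],b[1],fz+h,r,(0,255,0))
cv2.imwrite("pics/ov3.png",z)
# axis measurement: dark shaft edges per row
g=cv2.cvtColor(s,cv2.COLOR_BGR2GRAY).astype(float)
for h in(.02,.03,.04,.05,.06,.07):
    u=proj("side",[b[0],b[1],fz+h]); print(h,u.round(2), g[int(round(u[1])),int(u[0])-12:int(u[0])+13].astype(int))
```

```text
bore [ 0.58437716 -0.15344395  0.11      ]
0.02 [325.8  252.54] [104 106 105 104 101  96  86  78  77  80  82  83  85  83  82  81  81  86
  91  95  98 101 102 103 103]
0.03 [326.07 248.04] [105 105 105 105 102  94  83  76  76  80  80  81  83  82  81  83  90  99
 104 105 104 106 113 129 148]
0.04 [326.35 243.46] [104 104 106 106 106 100  86  74  71  72  76  78  77  77  76  77  85  97
 104 105 106 112 125 140 152]
0.05 [326.63 238.79] [132 130 130 128 124 109  89  73  71  74  78  78  80  80  79  79  85 101
 117 127 136 148 157 159 160]
0.06 [326.92 234.04] [161 160 161 159 148 119  88  72  70  71  73  76  79  81  80  79  80  86
 109 139 155 159 160 160 161]
0.07 [327.21 229.19] [160 160 158 149 125  93  75  69  71  71  73  75  77  80  80  79  82 103
 135 154 159 159 159 161 160]
```

View pics/ov3.png

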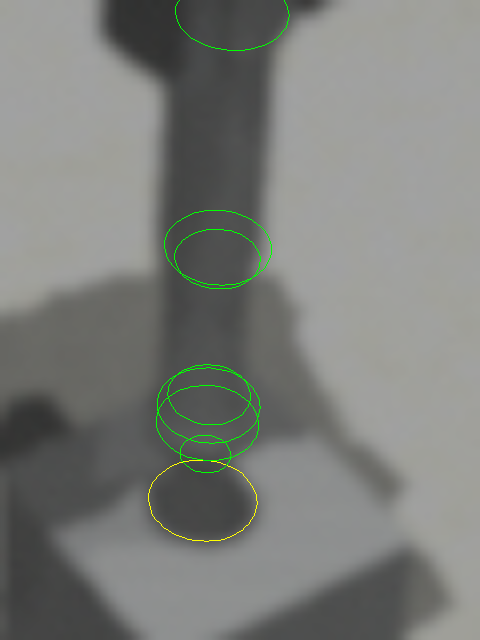

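Run:
```python
from h import *
import cv2
print(manip.state()["tool_pos"])
fr=np.mean([manip.grab_frame("side").astype(float) for _ in range(12)],0);np.save("avg3.npy",fr);print(manip.state()["tool_pos"],manip.state()["time"])
g=fr.mean(2)
def cross(p,x0,lev,dirn):
    i=x0
    while (p[i]<lev): i+=dirn
    return i-dirn*(p[i]-lev)/(p[i]-p[i-dirn]) 
for r in range(206,258):
    p=g[r,300:350];c=int(np.argmin(p[20:30]))+20
    bgL=np.median(p[8:15]);bgR=np.median(p[35:42]);m=p[24:27].mean()
    try:L=cross(p,25,(bgL+m)/2,-1)+300;R=cross(p,25,(bgR+m)/2,1)+300
    except Exception: continue
    print(r,round(L,2),round(R,2),"c",round((L+R)/2,2),"w",round(R-L,2),int(bgL),int(bgR),int(m))
print(g[255:275,316:336].astype(int))
```

```text
[ 0.58307238 -0.15535515  0.23657388]
[ 0.5830118  -0.15581576  0.23632687] 7.4
206 312.62 336.43 c 324.52 w 23.81 152 104 66
207 312.64 336.31 c 324.48 w 23.67 152 133 67
208 312.79 335.89 c 324.34 w 23.1 154 149 68
209 313.12 335.24 c 324.18 w 22.12 157 156 68
210 313.74 334.69 c 324.22 w 20.95 158 158 69
211 314.94 334.49 c 324.71 w 19.56 159 158 70
212 316.19 334.43 c 325.31 w 18.25 159 159 71
213 317.59 334.37 c 325.98 w 16.79 159 159 72
214 319.1 334.33 c 326.71 w 15.23 159 159 72
215 320.05 334.28 c 327.17 w 14.23 159 159 72
216 320.44 334.2 c 327.32 w 13.75 159 159 71
217 320.51 334.08 c 327.3 w 13.57 160 159 70
218 320.49 333.96 c 327.22 w 13.47 159 159 70
219 320.42 333.83 c 327.13 w 13.41 159 159 70
220 320.34 333.73 c 327.04 w 13.38 159 159 70
221 320.3 333.66 c 326.98 w 13.37 159 159 70
222 320.27 333.61 c 326.94 w 13.34 159 159 70
223 320.24 333.51 c 326.88 w 13.27 159 158 71
224 320.18 333.43 c 326.81 w 13.24 158 159 71
225 320.13 333.38 c 326.75 w 13.24 157 159 71
226 320.11 333.34 c 326.72 w 13.23 157 159 71
227 320.07 333.3 c 326.69 w 13.24 158 159 71
228 320.03 333
[... 2358 characters left out ...]
 125 136
  140 141]
 [100 104  94  78  70  69  70  70  71  71  70  69  68  69  75  95 118 134
  139 141]
 [111 112  97  80  71  70  70  71  71  70  70  69  68  67  72  90 116 134
  140 142]
 [120 117 103  85  73  70  70  70  70  70  70  69  68  67  72  92 118 135
  141 142]
 [124 121 111  96  82  74  71  71  71  70  70  69  69  71  82 103 125 137
  141 142]
 [125 124 119 110  97  86  79  76  74  73  73  74  77  85 101 119 133 140
  141 142]
 [129 128 127 124 117 108 101  95  91  89  89  93  99 109 122 133 139 141
  142 142]
 [135 134 134 135 133 129 126 122 118 115 116 120 125 130 136 140 142 143
  143 143]
 [140 139 140 141 140 140 139 137 135 133 134 136 138 140 142 143 143 143
  143 143]]
```

Run:
```python
from h import *
import cv2
g=np.load("avg3.npy").mean(2)
# bore edges, subpixel, half level between 70 and bright side
pts=[(318.35,268),(331.6,268),(318.45,269),(331.5,269),(318.85,270),(331.1,270),(325.2,272.65)]
a=np.linspace(0,2*np.pi,720)
def f(x):
    e=np.array([proj("side",[x[0]+.0108*np.cos(t),x[1]+.0108*np.sin(t),.11]) for t in a])
    c=e.mean(0);
    res=[]
    for p in pts:
        d=np.array(p)-c; ang=np.arctan2(e[:,1]-c[1],e[:,0]-c[0]); i=np.argmin(np.abs(np.angle(np.exp(1j*(ang-np.arctan2(d[1],d[0]))))))
        res.append(np.hypot(*d)-np.hypot(*(e[i]-c)))
    return res
r=least_squares(f,[.584,-.154],diff_step=1e-4);print("bore",r.x,np.round(r.fun,2));b=r.x
# post: image-x offset at shaft rows
fz=.2363-.122+.010
for row,c in((219,327.13),(223,326.88),(227,326.69),(231,326.51)):
    zz=np.linspace(.15,.25,2001);P=np.array([proj("side",[b[0],b[1],q]) for q in zz]);i=np.argmin(abs(P[:,1]-row));print(row,zz[i],c-P[i,0])
print([ (proj("side",[b[0]+.001*.79,b[1]-.001*.61,.2])-proj("side",[*b,.2])).round(3)],[ (proj("side",[b[0]+.001*.61,b[1]+.001*.79,.2])-proj("side",[*b,.2])).round(3)])
print("step rows", [proj("side",[*b,fz+h]).round(1) for h in(.0,.009,.014,.017,.054,.057,.115)])
cv2.imwrite("pics/a3.png",cv2.resize(np.clip((g[200:280,295:355]-50)*2,0,255).astype(np.uint8),None,fx=9,fy=7,interpolation=cv2.INTER_CUBIC))
```

```text
bore [ 0.58363468 -0.15419238] [-0.2  -0.07  0.   -0.01  0.16  0.04 -0.07]
219 0.215 -0.6937923028629029
223 0.2071 -0.701711570955581
227 0.19905 -0.6487687715855373
231 0.1909 -0.5865609371561504
[array([ 0.679, -0.009])] [array([-0.049, -0.465])]
step rows [array([325.2, 261.5]), array([325.5, 257.6]), array([325.6, 255.4]), array([325.7, 254.1]), array([326.7, 237.1]), array([326.8, 235.6]), array([328.6, 206.3])]
```

View pics/a3.png

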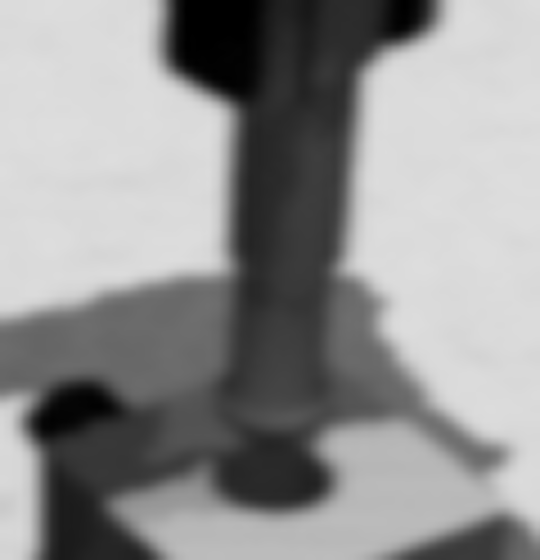

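Post and bore axes agree to about 0.8 mm, and the post needs to go to the right in the image. The bright bevel at row 259 matches my height prediction. I'll correct and enter slowly.

Emit:
{"name": "send_rows", "arguments": {
  "steps": [
    [-0.0005,0.0005,0.004,0,0,0],
    [0,0,0.004,0,0,0],
    [0,0,0.003,0,0,0],
    [0,0,0.003,0,0,0],
    [0,0,0.002,0,0,0],
    [0,0,0,0,0,0]
  ]
}}

```text
time: 8.15
tool_pos: [0.5835, -0.1562, 0.2201]
tool_rot: [-0.0, 0.667, 0.745, -0.0]
contact_force: [-0.4, 0.7, -2.6]
gripper_width: 0.292
```

Emit:
{"name": "send_rows", "arguments": {
  "steps": [
    [0,0,0.002,0,0,0],
    [0,0,0.002,0,0,0],
    [0,0,0,0,0,0]
  ]
}}

```text
time: 8.52
tool_pos: [0.5834, -0.1562, 0.216]
tool_rot: [-0.0, 0.667, 0.745, -0.0]
contact_force: [-0.6, 0.0, -2.6]
gripper_width: 0.288
```

Emit:
{"name": "send_rows", "arguments": {
  "steps": [
    [0,0,0.002,0,0,0],
    [0,0,0.001,0,0,0],
    [0,0,0,0,0,0]
  ]
}}

```text
time: 8.9
tool_pos: [0.5835, -0.1562, 0.2132]
tool_rot: [-0.0, 0.667, 0.745, -0.0]
contact_force: [-0.3, -0.1, -1.2]
gripper_width: 0.288
```

Emit:
{"name": "send_rows", "arguments": {
  "steps": [
    [0,0,0.001,0,0,0],
    [0,0,0.001,0,0,0],
    [0,0,0,0,0,0]
  ]
}}

```text
time: 9.28
tool_pos: [0.5835, -0.1562, 0.2111]
tool_rot: [-0.0, 0.667, 0.745, -0.0]
contact_force: [0.8, 0.4, -1.8]
gripper_width: 0.286
```

Emit:
{"name": "send_rows", "arguments": {
  "steps": [
    [0,0,0.001,0,0,0],
    [0,0,0.001,0,0,0],
    [0,0,0,0,0,0]
  ]
}}

```text
time: 9.65
tool_pos: [0.5835, -0.1562, 0.2091]
tool_rot: [-0.0, 0.667, 0.745, -0.0]
contact_force: [0.0, 0.5, -2.8]
gripper_width: 0.283
```

Emit:
{"name": "send_rows", "arguments": {
  "steps": [
    [0,0,0.002,0,0,0],
    [0,0,0,0,0,0]
  ]
}}

```text
time: 9.9
tool_pos: [0.5834, -0.1561, 0.207]
tool_rot: [-0.0, 0.667, 0.745, -0.0]
contact_force: [-0.9, -0.4, -2.7]
gripper_width: 0.286
```

Emit:
{"name": "send_rows", "arguments": {
  "steps": [
    [0,0,0.002,0,0,0],
    [0,0,0.002,0,0,0],
    [0,0,0.002,0,0,0],
    [0,0,0,0,0,0]
  ]
}}

```text
time: 10.4
tool_pos: [0.5834, -0.1561, 0.2009]
tool_rot: [-0.0, 0.667, 0.745, -0.0]
contact_force: [0.5, -0.1, -2.0]
gripper_width: 0.286
```

Emit:
{"name": "send_rows", "arguments": {
  "steps": [
    [0,0,0.002,0,0,0],
    [0,0,0.002,0,0,0],
    [0,0,0.002,0,0,0],
    [0,0,0,0,0,0]
  ]
}}

```text
time: 10.9
tool_pos: [0.5834, -0.1562, 0.195]
tool_rot: [-0.0, 0.667, 0.745, -0.0]
contact_force: [-1.2, 0.8, -2.1]
gripper_width: 0.285
```

Emit:
{"name": "send_rows", "arguments": {
  "steps": [
    [0,0,0.002,0,0,0],
    [0,0,0.002,0,0,0],
    [0,0,0.002,0,0,0],
    [0,0,0,0,0,0]
  ]
}}

```text
time: 11.4
tool_pos: [0.5834, -0.1562, 0.189]
tool_rot: [-0.0, 0.667, 0.745, -0.0]
contact_force: [-0.0, -0.2, -1.7]
gripper_width: 0.287
```

Smooth so far, with the foot about 33 mm deep. The plunger comes next.

Emit:
{"name": "send_rows", "arguments": {
  "steps": [
    [0,0,0.002,0,0,0],
    [0,0,0.002,0,0,0],
    [0,0,0.001,0,0,0],
    [0,0,0,0,0,0]
  ]
}}

```text
time: 11.9
tool_pos: [0.5835, -0.1562, 0.1842]
tool_rot: [-0.0, 0.667, 0.745, -0.0]
contact_force: [0.1, 0.0, -2.3]
gripper_width: 0.287
```

Emit:
{"name": "send_rows", "arguments": {
  "steps": [
    [0,0,0.001,0,0,0],
    [0,0,0.001,0,0,0],
    [0,0,0.001,0,0,0],
    [0,0,0,0,0,0]
  ]
}}

```text
time: 12.4
tool_pos: [0.5838, -0.1564, 0.1818]
tool_rot: [0.0, 0.667, 0.745, 0.0]
contact_force: [-0.2, -0.7, 0.9]
gripper_width: 0.29
```

Emit:
{"name": "send_rows", "arguments": {
  "steps": [
    [0,0,0.001,0,0,0],
    [0,0,0.001,0,0,0],
    [0,0,0.001,0,0,0]
  ]
}}

```text
time: 12.78
tool_pos: [0.5843, -0.1567, 0.1803]
tool_rot: [0.001, 0.667, 0.745, 0.0]
contact_force: [-1.7, 0.1, 8.6]
gripper_width: 0.284
```

Emit:
{"name": "send_rows", "arguments": {
  "steps": [
    [0,0,0.001,0,0,0],
    [0,0,0.001,0,0,0],
    [0,0,0.001,0,0,0]
  ]
}}

```text
time: 13.15
tool_pos: [0.5844, -0.1568, 0.178]
tool_rot: [0.001, 0.667, 0.745, 0.0]
contact_force: [-1.5, 0.5, 6.9]
gripper_width: 0.289
```

Emit:
{"name": "send_rows", "arguments": {
  "steps": [
    [0,0,0.001,0,0,0],
    [0,0,0.001,0,0,0],
    [0,0,0.001,0,0,0]
  ]
}}

```text
time: 13.52
tool_pos: [0.5842, -0.1566, 0.174]
tool_rot: [0.001, 0.667, 0.745, 0.0]
contact_force: [-1.3, 0.5, 3.6]
gripper_width: 0.286
```

Emit:
{"name": "send_rows", "arguments": {
  "steps": [
    [0,0,0.001,0,0,0],
    [0,0,0.001,0,0,0],
    [0,0,0.001,0,0,0]
  ]
}}

```text
time: 13.9
tool_pos: [0.5844, -0.1567, 0.1715]
tool_rot: [0.001, 0.667, 0.745, 0.0]
contact_force: [-0.8, -0.8, 7.6]
gripper_width: 0.288
```

Emit:
{"name": "send_rows", "arguments": {
  "steps": [
    [0,0,0.001,0,0,0],
    [0,0,0.001,0,0,0],
    [0,0,0.001,0,0,0]
  ]
}}

```text
time: 14.28
tool_pos: [0.584, -0.1565, 0.1672]
tool_rot: [0.001, 0.667, 0.745, 0.0]
contact_force: [-0.9, -0.6, 1.4]
gripper_width: 0.288
```

Emit:
{"name": "send_rows", "arguments": {
  "steps": [
    [0,0,0.001,0,0,0],
    [0,0,0.001,0,0,0],
    [0,0,0,0,0,0]
  ]
}}

```text
time: 14.65
tool_pos: [0.5835, -0.1562, 0.1637]
tool_rot: [-0.0, 0.667, 0.745, -0.0]
contact_force: [0.7, -1.9, -0.2]
gripper_width: 0.286
```

The ring is past the plunger and the drag is about 2 N. I'll now feel for the pad, watching force and lag.

Emit:
{"name": "send_rows", "arguments": {
  "steps": [
    [0,0,0.001,0,0,0],
    [0,0,0.001,0,0,0],
    [0,0,0,0,0,0]
  ]
}}

```text
time: 15.02
tool_pos: [0.5837, -0.1564, 0.1626]
tool_rot: [0.0, 0.667, 0.745, 0.0]
contact_force: [0.4, -1.7, 2.7]
gripper_width: 0.288
```

Emit:
{"name": "send_rows", "arguments": {
  "steps": [
    [0,0,0.001,0,0,0],
    [0,0,0.001,0,0,0],
    [0,0,0,0,0,0]
  ]
}}

```text
time: 15.4
tool_pos: [0.5837, -0.1563, 0.1603]
tool_rot: [0.0, 0.667, 0.745, 0.0]
contact_force: [0.0, -2.1, 3.6]
gripper_width: 0.286
```

Emit:
{"name": "send_rows", "arguments": {
  "steps": [
    [0,0,0.001,0,0,0],
    [0,0,0.001,0,0,0],
    [0,0,0,0,0,0]
  ]
}}

```text
time: 15.78
tool_pos: [0.5836, -0.1562, 0.158]
tool_rot: [0.0, 0.667, 0.745, 0.0]
contact_force: [0.6, -2.2, 2.0]
gripper_width: 0.285
```

Emit:
{"name": "send_rows", "arguments": {
  "steps": [
    [0,0,0.001,0,0,0],
    [0,0,0.001,0,0,0],
    [0,0,0,0,0,0]
  ]
}}

```text
time: 16.15
tool_pos: [0.5836, -0.1562, 0.156]
tool_rot: [0.0, 0.667, 0.745, 0.0]
contact_force: [0.8, -2.5, 3.1]
gripper_width: 0.285
```

Emit:
{"name": "send_rows", "arguments": {
  "steps": [
    [0,0,0.001,0,0,0],
    [0,0,0.001,0,0,0],
    [0,0,0,0,0,0]
  ]
}}

```text
time: 16.52
tool_pos: [0.5837, -0.1563, 0.1548]
tool_rot: [0.0, 0.667, 0.745, -0.0]
contact_force: [-0.2, -2.4, 4.9]
gripper_width: 0.288
```

Emit:
{"name": "send_rows", "arguments": {
  "steps": [
    [0,0,0.001,0,0,0],
    [0,0,0.001,0,0,0],
    [0,0,0,0,0,0]
  ]
}}

```text
time: 16.9
tool_pos: [0.5837, -0.1563, 0.1528]
tool_rot: [0.0, 0.667, 0.745, -0.0]
contact_force: [-0.0, -2.2, 4.8]
gripper_width: 0.288
```

Force rose by about 2 N near z = 0.155, which may be the pad. I'll go to finer steps.

Emit:
{"name": "send_rows", "arguments": {
  "steps": [
    [0,0,0.0005,0,0,0],
    [0,0,0,0,0,0]
  ]
}}

```text
time: 17.15
tool_pos: [0.5838, -0.1564, 0.1527]
tool_rot: [0.0, 0.667, 0.745, -0.0]
contact_force: [-1.5, -1.9, 7.0]
gripper_width: 0.286
```

Emit:
{"name": "send_rows", "arguments": {
  "steps": [
    [0,0,0.0005,0,0,0],
    [0,0,0,0,0,0]
  ]
}}

```text
time: 17.4
tool_pos: [0.5838, -0.1564, 0.1524]
tool_rot: [0.0, 0.667, 0.745, -0.0]
contact_force: [-0.2, -2.1, 7.5]
gripper_width: 0.287
```

Emit:
{"name": "send_rows", "arguments": {
  "steps": [
    [0,0,0.0005,0,0,0],
    [0,0,0,0,0,0]
  ]
}}

```text
time: 17.65
tool_pos: [0.5839, -0.1565, 0.1524]
tool_rot: [0.0, 0.667, 0.745, -0.0]
contact_force: [-1.1, -2.1, 9.0]
gripper_width: 0.287
```

Emit:
{"name": "send_rows", "arguments": {
  "steps": [
    [0,0,0.0005,0,0,0],
    [0,0,0,0,0,0]
  ]
}}

```text
time: 17.9
tool_pos: [0.584, -0.1565, 0.1524]
tool_rot: [0.001, 0.667, 0.745, -0.0]
contact_force: [-2.6, -2.2, 11.0]
gripper_width: 0.287
```

Solid stop at z = 0.1524: force climbs with no travel after about 3 mm of soft travel. I'll release with the light preload still on.

Emit:
{"name": "send_rows", "arguments": {
  "steps": [
    [0,0,0,0,0,0],
    [0,0,0,0,0,0],
    [0,0,0,0,0,0],
    [0,0,0,0,0,0],
    [0,0,0,0,0,0],
    [0,0,0,0,0,0]
  ],
  "grip": 0.8
}}

```text
time: 18.65
tool_pos: [0.5836, -0.1562, 0.1503]
tool_rot: [-0.0, 0.667, 0.745, 0.0]
contact_force: [-0.3, -0.7, 0.3]
gripper_width: 0.801
```

Emit:
{"name": "send_rows", "arguments": {
  "steps": [
    [0,0,-0.005,0,0,0],
    [0,0,-0.015,0,0,0],
    [0,0,-0.03,0,0,0],
    [0,0,-0.04,0,0,0],
    [0,0,-0.03,0,0,0],
    [0,0,0,0,0,0]
  ]
}}

```text
time: 19.4
tool_pos: [0.5853, -0.1569, 0.2755]
tool_rot: [0.004, 0.667, 0.745, 0.001]
contact_force: [-0.2, 0.5, -0.1]
gripper_width: 0.801
```

Run:
```python
from h import *
import cv2
print(manip.state()["tool_pos"],manip.state()["contact_force"])
fr=np.mean([manip.grab_frame("side").astype(float) for _ in range(6)],0);np.save("avg4.npy",fr)
g=fr.mean(2);z=cv2.resize(np.clip((fr[200:300,280:360]-40)*1.6,0,255).astype(np.uint8),None,fx=7,fy=6,interpolation=cv2.INTER_CUBIC)
o=(280,200)
def ring(x,y,h,r,c):
    P=[proj("side",(x+r*np.cos(a),y+r*np.sin(a),h)) for a in np.linspace(0,6.28,60)]
    cv2.polylines(z,[np.array([[(p[0]-o[0]+.5)*7-.5,(p[1]-o[1]+.5)*6-.5] for p in P]).astype(int)],False,c,1)
b=(.5836,-.1542)
ring(*b,.0404+.145,.013,(0,255,0));ring(*b,.0404+.115,.013,(0,255,0));ring(*b,.11,.0108,(0,255,255))
cv2.imwrite("pics/ov4.png",z)
```

```text
[ 0.58530403 -0.15688335  0.27550731] [-0.16865794  0.53634305 -0.11324197]
```

View pics/ov4.png

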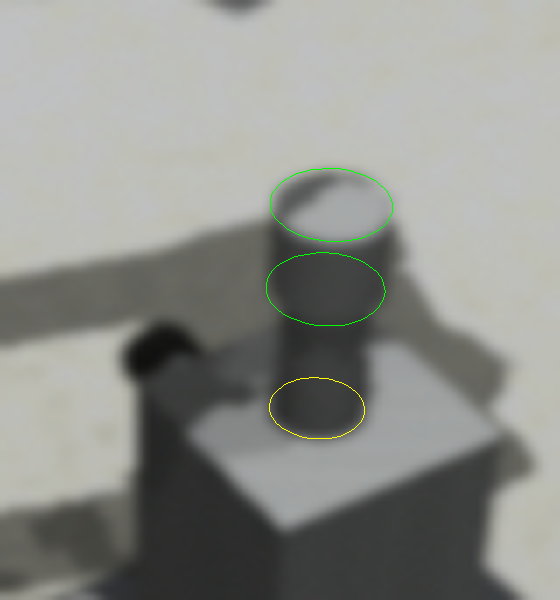

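The post stands upright in the bore, with the head top ellipse at (331,205) matching a foot at 40.4 mm. To check that it didn't spring back up, I'll touch the head top gently with shut fingers (expected solid contact at about z = 0.185).

Emit:
{"name": "send_rows", "arguments": {
  "steps": [
    [0,0,0,0,0,0],
    [0,0,0,0,0,0],
    [0,0,0,0,0,0],
    [0,0,0,0,0,0],
    [0,0,0,0,0,0],
    [0,0,0,0,0,0],
    [0,0,0,0,0,0],
    [0,0,0,0,0,0]
  ],
  "grip": 0.0
}}

```text
time: 20.7
tool_pos: [0.5836, -0.1562, 0.2703]
tool_rot: [0.0, 0.667, 0.745, -0.0]
contact_force: [0.7, -0.9, 0.5]
gripper_width: 0.005
```

Emit:
{"name": "send_rows", "arguments": {
  "steps": [
    [0,0,0.02,0,0,0],
    [0,0,0.02,0,0,0],
    [0,0,0.02,0,0,0],
    [0,0,0.015,0,0,0],
    [0,0,0.005,0,0,0],
    [0,0,0,0,0,0]
  ]
}}

```text
time: 21.45
tool_pos: [0.5836, -0.1562, 0.1901]
tool_rot: [-0.0, 0.667, 0.745, -0.0]
contact_force: [-0.2, 0.4, -0.3]
gripper_width: 0.005
```

Emit:
{"name": "send_rows", "arguments": {
  "steps": [
    [0,0,0.001,0,0,0],
    [0,0,0.001,0,0,0],
    [0,0,0,0,0,0]
  ]
}}

```text
time: 21.82
tool_pos: [0.5837, -0.1563, 0.1887]
tool_rot: [0.0, 0.667, 0.745, 0.0]
contact_force: [-0.1, 0.7, -0.0]
gripper_width: -0.003
```

Emit:
{"name": "send_rows", "arguments": {
  "steps": [
    [0,0,0.001,0,0,0],
    [0,0,0,0,0,0]
  ]
}}

```text
time: 22.08
tool_pos: [0.5835, -0.1562, 0.1872]
tool_rot: [-0.0, 0.667, 0.745, -0.0]
contact_force: [0.2, -0.1, -0.2]
gripper_width: 0.003
```

Emit:
{"name": "send_rows", "arguments": {
  "steps": [
    [0,0,0.001,0,0,0],
    [0,0,0,0,0,0]
  ]
}}

```text
time: 22.32
tool_pos: [0.5835, -0.1562, 0.1862]
tool_rot: [-0.0, 0.667, 0.745, -0.0]
contact_force: [0.8, -0.6, -0.0]
gripper_width: 0.0
```

Emit:
{"name": "send_rows", "arguments": {
  "steps": [
    [0,0,0.001,0,0,0],
    [0,0,0,0,0,0]
  ]
}}

```text
time: 22.58
tool_pos: [0.5837, -0.1563, 0.1855]
tool_rot: [0.0, 0.667, 0.745, 0.0]
contact_force: [0.2, -0.6, 0.5]
gripper_width: -0.002
```

Emit:
{"name": "send_rows", "arguments": {
  "steps": [
    [0,0,0.0005,0,0,0],
    [0,0,0,0,0,0]
  ]
}}

```text
time: 22.82
tool_pos: [0.5838, -0.1563, 0.1854]
tool_rot: [0.0, 0.667, 0.745, 0.0]
contact_force: [-1.1, 0.1, 3.8]
gripper_width: -0.003
```

Emit:
{"name": "send_rows", "arguments": {
  "steps": [
    [0,0,0.0005,0,0,0],
    [0,0,0,0,0,0]
  ]
}}

```text
time: 23.08
tool_pos: [0.584, -0.1563, 0.1854]
tool_rot: [0.001, 0.667, 0.745, 0.0]
contact_force: [-1.8, 0.5, 5.4]
gripper_width: -0.001
```

Emit:
{"name": "send_rows", "arguments": {
  "steps": [
    [0,0,0.0005,0,0,0],
    [0,0,0,0,0,0]
  ]
}}

```text
time: 23.32
tool_pos: [0.5841, -0.1564, 0.1854]
tool_rot: [0.001, 0.667, 0.745, 0.0]
contact_force: [-0.7, 0.8, 7.3]
gripper_width: -0.006
```

Emit:
{"name": "send_rows", "arguments": {
  "steps": [
    [0,0,0.0005,0,0,0],
    [0,0,0,0,0,0]
  ]
}}

```text
time: 23.58
tool_pos: [0.5843, -0.1564, 0.1854]
tool_rot: [0.001, 0.667, 0.745, 0.0]
contact_force: [-2.3, 1.4, 7.1]
gripper_width: -0.002
```

Emit:
{"name": "send_rows", "arguments": {
  "steps": [
    [0,0,0.0005,0,0,0],
    [0,0,0.0005,0,0,0],
    [0,0,0,0,0,0]
  ]
}}

```text
time: 23.95
tool_pos: [0.5846, -0.1565, 0.1853]
tool_rot: [0.002, 0.667, 0.745, 0.001]
contact_force: [-1.9, 1.8, 12.0]
gripper_width: 0.001
```

Emit:
{"name": "send_rows", "arguments": {
  "steps": [
    [0,0,0.0005,0,0,0],
    [0,0,0.0005,0,0,0],
    [0,0,0,0,0,0]
  ]
}}

```text
time: 24.32
tool_pos: [0.5849, -0.1565, 0.1852]
tool_rot: [0.002, 0.667, 0.745, 0.001]
contact_force: [-3.3, 2.6, 13.8]
gripper_width: -0.001
```

Emit:
{"name": "send_rows", "arguments": {
  "steps": [
    [0,0,-0.004,0,0,0],
    [0,0,-0.01,0,0,0],
    [0,0,-0.03,0,0,0],
    [0,0,-0.03,0,0,0],
    [0,0,-0.02,0,0,0],
    [0,0,0,0,0,0],
    [0,0,0,0,0,0],
    [0,0,0,0,0,0]
  ]
}}

```text
time: 25.32
tool_pos: [0.5829, -0.1559, 0.2733]
tool_rot: [-0.001, 0.667, 0.745, -0.001]
contact_force: [0.4, 0.2, -0.6]
gripper_width: -0.001
```

Run:
```python
from h import *
import cv2
print(manip.state()["tool_pos"],manip.state()["contact_force"],manip.state()["joint_vel"].round(3))
s=manip.grab_frame("side");cv2.imwrite("pics/s5.png",s)
a=np.load("avg4.npy")[225:275,310:345].mean(2);b=s[225:275,310:345].astype(float).mean(2)
print(cv2.phaseCorrelate(a[:22],b[:22]))
```

```text
[ 0.58286881 -0.15593847  0.27331542] [ 0.4451738   0.24188631 -0.56683579] [ 0.001 -0.001 -0.005 -0.     0.     0.001]
((0.026422225974837232, -0.22498314083349058), 0.9104636718392922)
```

View pics/s5.png

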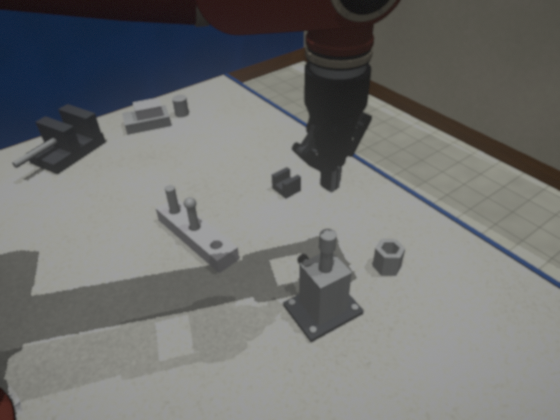

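The post stands in the holder (head at 328,238) with the gripper clear above it, and the other parts are where they were. I'll hand in.

```bash
python3 -c "
from plant import manip
print(manip.job_done())"
```

```text
the job is handed in; nothing more can be done
None
```

I took the post from the stock block, slid it foot down past the plunger and pressed it home in the holder. I then let go and handed the job in at about 25 s; `job_done` gives no verdict, so the result below rests on my own readings.

- **Fit:** The plunger added about 11 N at most as the ring went past, and the waist then dragged with about 2–5 N. The pad came up as a soft step of about 2 N, then went solid with the foot about 69.6 mm below the mouth. I stopped pressing there at a measured 11 N.
- **After release:** I touched the head top with shut fingers. It was solid from first contact at z = 0.1854 m, exactly the height expected for a home post, and gave only about 0.2 mm at 13.8 N. So it had not sprung back up.
- **Last picture:** The post stands upright in the bore with the gripper clear. The other pins and loose parts look unmoved by eye.

**Doubtful checks:**
- The two cameras disagreed by 1–3 mm on where the bore is, and the arm hid the bore from the top camera. I aligned from the side view, and the entry showed no contact force.
- Comparing the head in pictures before and after the touch test gave a vertical shift of about 0.2 px. That is within about 0.5 mm, and I put it down to the gripper's moving shadow.

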